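Rock the red transport plug out of a gearbox port

TASK

Take the tight red transport plug out of the gearbox it sits in: grip its square head from above, lean it a good ten degrees towards the output shaft end and then just as far towards the opposite end while it is still in its port, keep rocking if you like, and draw it straight up and out. Put the red plug in the small black crate and let go; leave the yellow plug in the other gearbox alone.

Things in the scene. Friction and masses are not known exactly. Their poses are not given: they have to be found in the camera images.
- red_plug_grip (a point): Centre of the head of the red plug to remove: 28 mm cube, z up out of the port. Below it a square stem 18 x 18 mm, 42 mm long (foot 56 mm under this point; 40 g). Home, the stem is 27 mm deep, 15 mm of bare stem show under the head, and this point is 29 mm above the port's mouth, 129 mm above the table. Rubber lips on the stem's y sides hold it: pulling takes 10 to 20 N.
- gearbox_a_port (a point): Centre of the port mouth, 100 mm up, on the fixed grey gearbox with the red plug (140 x 100 x 73 mm; port tower 46 x 54 mm on top). -x points to its steel output shaft (lean there first; shaft ends 114 mm from centre), +x to the opposite end. Bore 27 mm deep with 4 mm room at each x side of the stem: the plug leans up to 15 degrees along x, about a point half-way down the bore, not along y.
- crate_in (a point): Centre of the inner floor, 5 mm above the table, of the small empty black crate with a cardboard-brown floor, fixed: outer size 150 (x) x 130 (y) x 45 mm high, walls 5 mm.
- yellow_plug_grip (a point): Centre of the head of the yellow plug, of the same shape, in a second gearbox of the same kind: leave it alone.

How it is judged (in metres and radians):
On the way, in this order (a step that is already met when the one before it is completed fails the run):
1. the red plug, still at least 8 mm deep in its port, leans 5 degrees or more towards the output shaft (angle between the z axis of red_plug_grip and the z axis of gearbox_a_port, either way round above 0.087 rad and x of red_plug_grip in the frame of gearbox_a_port below -0.002 m and horizontal distance between red_plug_grip and gearbox_a_port below 0.025 m and z of red_plug_grip in the frame of gearbox_a_port below 0.048 m), for 0.05 s.
2. the red plug, still at least 8 mm deep in its port, leans 5 degrees or more towards the opposite end (angle between the z axis of red_plug_grip and the z axis of gearbox_a_port, either way round above 0.087 rad and x of red_plug_grip in the frame of gearbox_a_port above 0.002 m and horizontal distance between red_plug_grip and gearbox_a_port below 0.025 m and z of red_plug_grip in the frame of gearbox_a_port below 0.048 m), for 0.05 s.
3. the red plug is drawn up clear of the port, still within 20 mm of its axis (z of red_plug_grip in the frame of gearbox_a_port above 0.058 m and horizontal distance between red_plug_grip and gearbox_a_port below 0.02 m).
At the end, for the whole second after the job is handed in: The red plug's head lies within the walls of the black crate, not above 75 mm over the table, and the plug is at rest; the yellow plug is within 8 mm of where it was (x of red_plug_grip in the frame of crate_in between -0.072 and 0.072 m and y of red_plug_grip in the frame of crate_in between -0.062 and 0.062 m and height (world z) of red_plug_grip below 0.075 m and linear speed of red_plug below 0.03 m/s and distance of yellow_plug_grip from where it was at the start of the episode below 0.008 m); the robot touches nothing.
It fails at once if the yellow plug is moved by more than 8 mm (distance of yellow_plug_grip from where it was at the start of the episode above 0.008 m).
It also fails if it takes over 42 s, if anything falls off the work surface, if the arm or the gripper's body presses on something with over 40 N, if the wrist force passes 120 N, or if a joint passes its speed limit or range.

ROBOT

A 6-joint arm with a two-finger parallel gripper is mounted at the origin on the work surface. World frame = base frame: x ahead of the robot, y to its left, z up, the work surface at z = 0. Lengths are in mm, angles in rad, forces in N, time in s.
With the tool pointing down it reaches from about 300 to 750 mm from the base axis. Payload 8.5 kg.
Tool frame: the origin (TCP) lies at the very end of the fingers, on their centre line; the grasp point (between the pads) lies 19 mm behind it; y points along the fingers, x is the direction in which the jaws open and shut, and the axes are right-handed (so a half turn about y gives the same grasp; the last joint's range is limited). The gripper opens to 85 mm and grips with 20 to 120 N. Pads are 22 mm wide; open, the fingers measure 114 mm over their backs; the gripper's body (76 mm by 85 mm) begins 54 mm behind the grasp point. The pads swing forward as they close: fully open they stand 13 mm farther back than shut.
Start: joints at [0.886, 0.381, 1.297, -0, 1.464, -0.215], TCP at [248.978, 490.398, 231.322] pointing down, gripper open.
Joint ranges: [-3.11, 3.11], [-0.89, 2.33], [0.22, 2.48], [-1.42, 4.56], [0.17, 2.85], [-2.88, 2.88]. Speed limits (rad/s): [2.39, 2.39, 3.14, 3.14, 3.14, 3.14].

INTERFACE

Orientations are given as a unit quaternion [x, y, z, w].
In Python, from rig import robot, optics gives the robot as it stands.
- The arm moves only by the tool send_rows, never from a script. Its argument "targets" is a list of rows, each an object with "linear": the shift along the tool's x, y, z in m, a list of three; "spin": the turn about the tool's y in rad. In form: [{"linear": [tx, ty, tz], "spin": spin}, ...]. A call has exactly 5 rows; each row is the pose to reach, as a shift and turn from the pose measured when the call began, along the tool's axes at that moment; what a row does not reach only later rows make up. A row lasts 1/8 s, in which the tool goes at most 62.5 mm and 10.7 degrees, less where a joint would pass 70% of its speed; a pose out of reach is approached as far as the arm can. A call with a gripper value outside its range is refused whole. "hand" is the opening, from -1 (shut) to 1 (fully open), set as the call begins (left out, the last holds). The fingers move at their own pace and stop on an object; the grip force is fixed at half the most. Time passes only in rows, so rows that repeat a pose let the fingers close, or fill a call up. It gives the time, the measured TCP pose, the force and the opening at its end, in the units of the state.
- robot.get_obs(): the state, without advancing time (a new reading comes with each control period).
- optics.snapshot(name): name is "side" or "top"; returns the picture (400x640x3 uint8, blue, green, red); there is no depth.
- optics.camera_params(name): a dict with "camera_matrix" (3x3 intrinsics, pixels), "R" (3x3) and "t" (3): a world point X has camera coordinates R X + t. Camera axes: x right, y down, z forward; pixel columns grow to the right and rows downward; lengths in mm; the calibration is good to about 2 mm. A picture is of the moment at which its call begins. camera_params takes no time and is no camera call.
- robot.hand_in(): hands the job in, once; it reports no verdict.
The state is a dict: "clock": time; "q": joint angles; "qvel": joint speeds; "joint_efforts": joint torques, N m; "ee_pos": TCP position; "ee_rot": TCP orientation; "ft_force": force on the tool from outside, world axes, zero at the start; "ft_torque": the same for the moment, N m; "opening": finger opening in mm.
Only numpy, scipy, OpenCV 4.12 (cv2) and the standard library are available. Lean on these libraries where they do the work, as an engineer would, in place of code of your own. Each camera call takes 0.05 s, during which the arm holds its last target.

## Working session

There is one attempt and no reset: what is moved stays moved. The work goes in short steps, Python scripts to look and compute and a tool call to move; the robot and the scene stay as the last step left them, time stands still between calls to the robot, and variables do not carry over. Pictures are saved under pics/ and viewed, and the job is handed in when it is done.

Besides the shell and the picture viewer there is one more tool, called after ">>>" as name(argument=value, ...) on one line, values as JSON. send_rows: Moves the arm, as the interface text tells. Its arguments: {"type":"object","properties":{"targets":{"type":"array"},"hand":{"type":"number"}},"required":["targets"]}

```bash
ls; mkdir -p pics; python3 - <<'E'
from rig import robot, optics
import cv2
for n in("side","top"):
    cv2.imwrite(f"pics/{n}0.png",optics.snapshot(n)); p=optics.camera_params(n); print(n,p)
print(robot.get_obs())
E
```

```text
pics
side {'camera_matrix': array([[368.00654124,   0.        , 321.90403859],
       [  0.        , 368.00654124, 196.3424791 ],
       [  0.        ,   0.        ,   1.        ]]), 'R': array([[ 0.9362339 , -0.35132953, -0.00579995],
       [-0.19657013, -0.51000174, -0.83741173],
       [ 0.29124948,  0.78515335, -0.54654181]]), 't': array([-512.87802675,  219.02028821,  605.10012347])}
top {'camera_matrix': array([[492.03041834,   0.        , 315.22479662],
       [  0.        , 492.03041834, 190.19594969],
       [  0.        ,   0.        ,   1.        ]]), 'R': array([[ 0.0069332 , -0.99985976,  0.01524431],
       [-0.98284876, -0.00962306, -0.1841622 ],
       [ 0.18428307, -0.01370602, -0.98277764]]), 't': array([-23.96715848, 554.78309936, 804.05111394])}
{'clock': 0.1, 'q': array([ 8.85666578e-01,  3.81093190e-01,  1.29819133e+00,  2.31245627e-06,
        1.46357686e+00, -2.15276454e-01]), 'qvel': array([-3.90282004e-04, -2.38158043e-03, -2.29143813e-03,  1.13890132e-03,
       -2.45421208e-03,  4.00460130e-05]), 'joint_efforts': array([ 4.11446410e-03, -4.49220049e+01, -2.31656581e+01, -2.04227254e-04,
        3.62737053e-03, -5.43250701e-05]), 'ee_pos': array([248.83018057, 490.18962178, 230.79039475]), 'ee_rot': array([ 0.60279825,  0.36945587, -0.3703036 , -0.60250467]), 'ft_force': array([-0.42935882, -0.70018583, -0.30482666]), 'ft_torque': array([ 0.02989241,  0.0239489 , -0.00440221]), 'opening': 85.39070413661223}
```

View pics/side0.png

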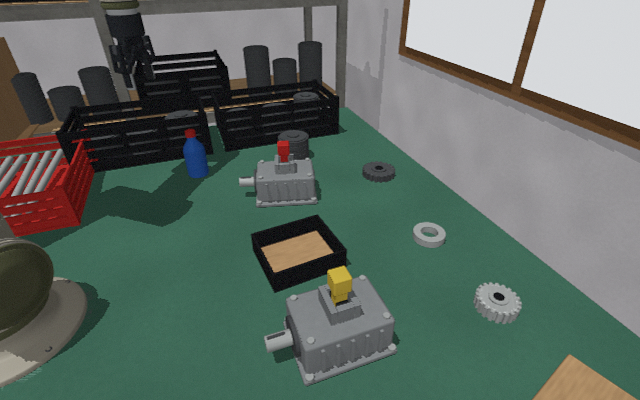

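View pics/top0.png

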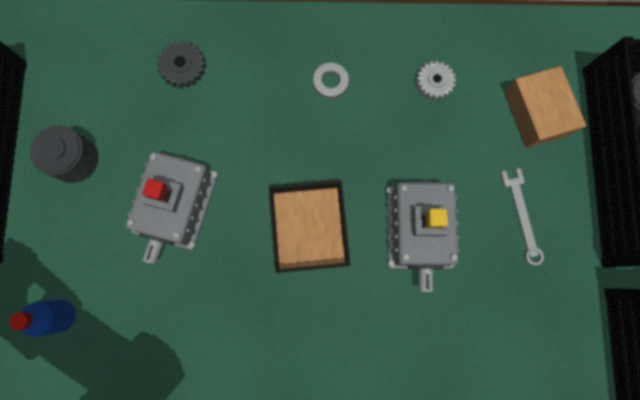

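```bash
cat > h.py <<'E'
import numpy as np, cv2
from rig import robot, optics
P={n:optics.camera_params(n) for n in("side","top")}
def ray(n,uv):
    p=P[n];K,R,t=p["camera_matrix"],p["R"],p["t"]
    d=R.T@np.linalg.inv(K)@np.array([uv[0],uv[1],1.]); return -R.T@t,d/np.linalg.norm(d)
def onz(n,uv,z):
    c,d=ray(n,uv); return c+d*(z-c[2])/d[2]
def tri(a,b):
    c1,d1=ray("side",a);c2,d2=ray("top",b)
    s=np.linalg.lstsq(np.c_[d1,-d2],c2-c1,rcond=None)[0]
    p,q=c1+d1*s[0],c2+d2*s[1]; return (p+q)/2,np.linalg.norm(p-q)
def proj(n,X):
    p=P[n];x=p["camera_matrix"]@(p["R"]@np.array(X)+p["t"]);return x[:2]/x[2]
E
python3 - <<'E'
from h import *
for n,(x,y,w,h) in {"side":(220,130,110,85),"top":(110,140,120,130)}.items():
    im=cv2.imread(f"pics/{n}0.png"); s=6 if n=="side" else 5
    cv2.imwrite(f"pics/{n}0z.png",cv2.resize(im[y:y+h,x:x+w],None,fx=s*0.9,fy=s*0.9,interpolation=cv2.INTER_CUBIC))
    hsv=cv2.cvtColor(im,cv2.COLOR_BGR2HSV); m=((hsv[...,0]<8)|(hsv[...,0]>172))&(hsv[...,1]>130)&(hsv[...,2]>60)
    nn,l,st,c=cv2.connectedComponentsWithStats(m.astype(np.uint8))
    for i in range(1,nn):
        if st[i,4]>20: print(n,st[i],c[i])
im=cv2.imread("pics/top0.png")
hsv=cv2.cvtColor(im,cv2.COLOR_BGR2HSV); m=((hsv[...,1]<50)&(hsv[...,2]>90)).astype(np.uint8)
nn,l,st,c=cv2.connectedComponentsWithStats(m)
for i in range(1,nn):
    if st[i,4]>300: 
        cs=cv2.findContours((l==i).astype(np.uint8),0,1)[0][0]
        print(st[i],c[i],cv2.minAreaRect(cs))
E
```

```text
side [184 129  12   9  87] [189.71264368 132.96551724]
side [  0 135  58  14 398] [ 27.43718593 141.14824121]
side [   0  138   98   99 4688] [ 51.5140785  196.77090444]
side [277 141  13  21 213] [283.08450704 149.91079812]
side [  0 143  61  14 390] [ 29.24102564 149.05128205]
side [ 51 151   6   7  22] [ 53.13636364 153.54545455]
side [ 39 153   5   6  22] [ 40.63636364 155.04545455]
side [ 25 154   7   7  23] [ 27.82608696 157.17391304]
side [ 35 159  17  29  51] [ 43.66666667 171.35294118]
side [ 24 161  16  28  60] [ 31.85       172.81666667]
top [143 179  24  21 383] [154.84856397 189.24281984]
top [  9 312  21  19 295] [ 19.11525424 320.87457627]
[ 417   61   39   37 1041] [436.15273775  79.19116234] ((436.01922607421875, 78.90384674072266), (38.04652786254883, 35.88925552368164), 11.309932708740234)
[313  62  36  37 804] [330.47636816  79.57338308] ((330.5, 80.0), (36.0, 35.0), 90.0)
[ 126  152   92   98 4462] [169.33460332 200.12886598] ((170.57005310058594, 200.16397094726562), (73.23074340820312, 86.16650390625), 17.783885955810547)
[ 501  168   43   98 1164] [522.91580756 214.99656357] ((524.1790771484375, 216.251708984375), (100.75697326660156, 20.980148315429688), 73.3690414428711)
[ 388  183   72   86 4134] [426.76898887 226.6301403 ] ((423.5, 225.5), (85.0, 71.0), 90.0)
[143 239  19  25 310] [151.76774194 251.        ] ((151.74998474121094, 251.25), (13.597793579101562, 24.033308029174805), 18.434946060180664)
```

View pics/top0z.png

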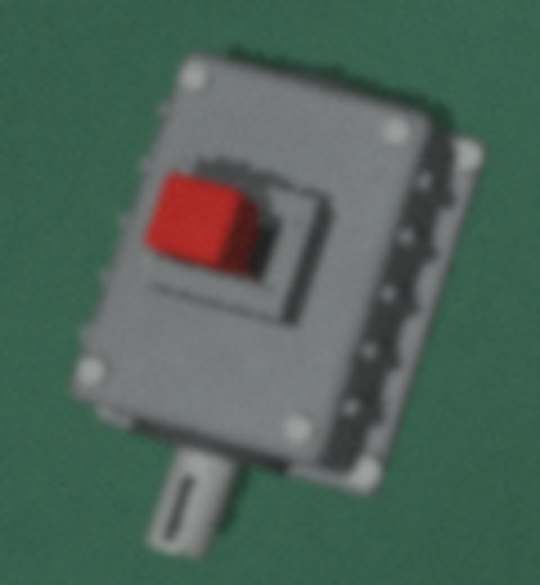

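View pics/side0z.png

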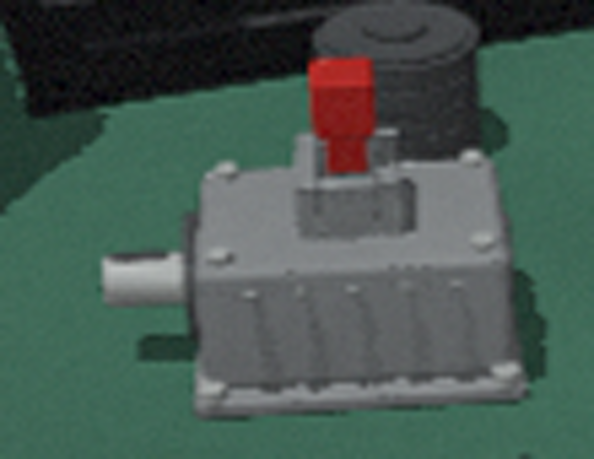

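```bash
python3 - <<'E'
from h import *
f=lambda u,v:((u+.5)/4.5-.5+110,(v+.5)/4.5-.5+140)
g=lambda u,v:((u+.5)/5.4-.5+220,(v+.5)/5.4-.5+130)
T=[(193,78),(397,131),(300,428),(91,372)]; S=[(472,158),(485,240),(219,256),(228,171)]
# side: far(+y?) screws; order matched: top TL=(+x,+y) etc
W=np.array([onz("top",f(*t),75)for t in T]); print(W,W.mean(0))
for s,t in zip(S,T): print(tri(g(*s),f(*t)))
e=(W[0]+W[1]-W[2]-W[3]); print("x yaw",np.degrees(np.arctan2(e[1],e[0])))
e=(W[0]+W[3]-W[1]-W[2]); print("y yaw",np.degrees(np.arctan2(e[1],e[0]))-90)
H=np.array([onz("top",f(*t),143)for t in [(170,175),(241,187),(222,270),(148,247)]]);print(H,H.mean(0))
print("blob", tri((283.1,149.9),(154.8,189.2)))
# shaft
for s in [(150,547),(200,556),(185,460),(235,465)]: print(onz("top",f(*s),45)[:2])
# crate: floor
im=cv2.imread("pics/top0.png");hsv=cv2.cvtColor(im,cv2.COLOR_BGR2HSV)
m=((hsv[...,0]>5)&(hsv[...,0]<22)&(hsv[...,1]>70)&(hsv[...,2]>90)).astype(np.uint8); m[:, :240]=0;m[:,380:]=0
cs=max(cv2.findContours(m,0,1)[0],key=cv2.contourArea); r=cv2.minAreaRect(cs); print(r)
B=np.array([onz("top",p,5) for p in cv2.boxPoints(r)]); print(B,B.mean(0))
m=((hsv[...,2]<45)).astype(np.uint8); m[:, :255]=0;m[:,365:]=0;m[:170]=0;m[290:]=0
cs=max(cv2.findContours(m,0,1)[0],key=cv2.contourArea); r=cv2.minAreaRect(cs); print(r)
B=np.array([onz("top",p,45) for p in cv2.boxPoints(r)]); print(B,B.mean(0))
from scipy.spatial.transform import Rotation as Ro
print(Ro.from_quat(robot.get_obs()["ee_rot"]).as_matrix())
E
```

```text
[[605.5253668  258.6823215   75.        ]
 [585.75612072 180.6753805   75.        ]
 [473.33822795 210.55061423  75.        ]
 [493.36488393 288.58890225  75.        ]] [539.49614985 234.62430462  75.        ]
(array([604.69603169, 258.05018692,  77.08407321]), np.float64(0.5937469701324537))
(array([584.61340995, 180.05011213,  78.04431038]), np.float64(0.880387309734472))
(array([472.57812048, 210.04920522,  77.1254758 ]), np.float64(1.130381303558659))
(array([493.39862571, 288.01929624,  76.50466201]), np.float64(0.4229810193256714))
x yaw -14.906225267468988
y yaw -14.307057960727619
[[553.73450469 242.0925454  143.        ]
 [549.76473721 217.49717986 143.        ]
 [520.76758063 222.11695701 143.        ]
 [528.50110322 247.83212553 143.        ]] [538.19198144 232.38470195 143.        ]
blob (array([539.26048513, 235.64252098, 124.24582803]), np.float64(2.4420683646461656))
[430.75428626 272.27813313]
[427.53524628 253.27730953]
[463.59995106 261.37121721]
[461.85904522 242.33092182]
((308.5737609863281, 227.19371032714844), (74.8398666381836, 65.84428405761719), 85.10090637207031)
[[558.25092018  58.10406501   5.        ]
 [569.93216353 -62.17077049   5.        ]
 [434.1692603  -73.38665056   5.        ]
 [423.36225616  43.64299102   5.        ]] [496.42865004  -8.45259125   5.        ]
((308.327880859375, 225.60655212402344), (85.28466796875, 73.33395385742188), 84.80557250976562)
[[562.07597347  63.49670599  45.        ]
 [575.26272837 -64.67661613  45.        ]
 [427.33878469 -77.46231008  45.        ]
 [415.2545237   46.78425551  45.        ]] [494.98300256  -7.96449118  45.        ]
[[ 4.52755206e-01 -8.04597900e-04 -8.91634497e-01]
 [ 8.91633999e-01 -9.80968266e-04  4.52755839e-01]
 [-1.23895154e-03 -9.99999195e-01  2.73268354e-04]]
```

```bash
python3 - <<'E'
from h import *
print("bottle cap",tri((190,133),(19,321)))
print("cyl top",tri((293,134),(57,143)))
for z in (115,129,143):print(z,proj("side",(539.5,234.5,z)),proj("top",(539.5,234.5,z)))
yaw=np.radians(-14.6);ex=np.array([np.cos(yaw),np.sin(yaw),0]);ey=np.array([-ex[1],ex[0],0])
for n,s in(("side",5.4),("top",4.5)):
  o=(220,130) if n=="side" else (110,140)
  im=cv2.imread(f"pics/{n}0z.png")
  for z in(115,143):
    q=[proj(n,np.array([539.5,234.5,z])+14*a*ex+14*b*ey) for a,b in((1,1),(1,-1),(-1,-1),(-1,1))]
    q=np.array([((u-o[0]+.5)*s-.5,(v-o[1]+.5)*s-.5)for u,v in q]).astype(int)
    cv2.polylines(im,[q],True,(255,255,0),1)
  cv2.imwrite(f"pics/{n}0o.png",im)
E
```

```text
bottle cap (array([337.00796049, 425.72186205, 122.64841559]), np.float64(0.3923357946000797))
cyl top (array([622.03698284, 421.79239473,  77.61059545]), np.float64(10.86262049072025))
115 [284.06868405 153.46978293] [157.13477434 190.88404258]
129 [283.70402732 148.16921896] [154.45838332 189.25617739]
143 [283.33294298 142.77522471] [151.68505098 187.56934943]
```

View pics/top0o.png

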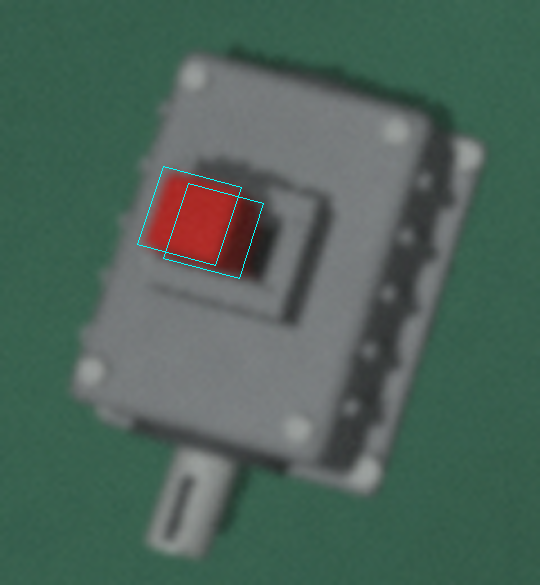

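View pics/side0o.png

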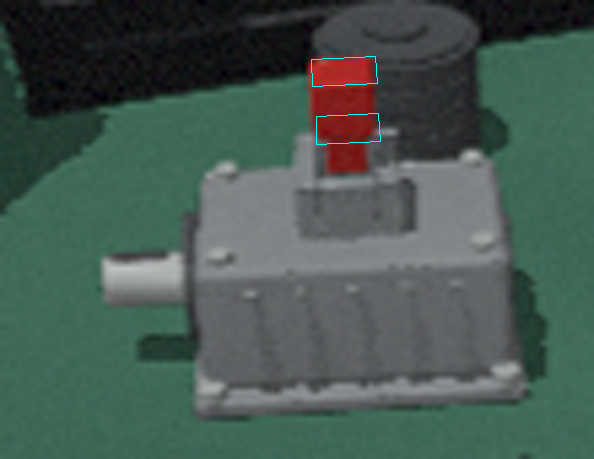

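>>> send_rows(targets=[{"linear":[-0.012,0,-0.047],"spin":-0.03},{"linear":[-0.025,0,-0.094],"spin":-0.06},{"linear":[-0.039,0,-0.15],"spin":-0.1},{"linear":[-0.053,0,-0.206],"spin":-0.15},{"linear":[-0.066,0,-0.253],"spin":-0.215}], hand=1)

```text
clock: 0.72
ee_pos: [445.8, 315.2, 230.5]
ee_rot: [0.559, 0.432, -0.433, -0.559]
ft_force: [0.9, 0.4, -0.3]
opening: 85.4
```

```bash
cat >> h.py <<'E'
from scipy.spatial.transform import Rotation as Ro
def rel(target):
    o=robot.get_obs();M=Ro.from_quat(o["ee_rot"]).as_matrix()
    a=np.degrees(np.arctan2(M[1,0],M[0,0]))
    print("t",o["clock"],"pos",o["ee_pos"].round(2),"jawyaw",round(a,2),"F",o["ft_force"].round(2),"open",round(o["opening"],1))
    print("gearbox x in tool",(M.T@[np.cos(np.radians(-14.6)),np.sin(np.radians(-14.6)),0]).round(3))
    print("need mm",(M.T@(np.array(target)-o["ee_pos"])).round(2))
E
python3 -c "
from h import *
rel((538.5,233,160))"
```

```text
t 0.725 pos [445.81 315.2  230.48] jawyaw 75.47 F [ 0.86  0.42 -0.31] open 85.4
gearbox x in tool [-0.001 -0.001 -1.   ]
need mm [ -56.21   70.45 -110.42]
```

>>> send_rows(targets=[{"linear":[-0.02,0,-0.037],"spin":0},{"linear":[-0.04,0.01,-0.08],"spin":0},{"linear":[-0.056,0.03,-0.11],"spin":0},{"linear":[-0.056,0.055,-0.11],"spin":0},{"linear":[-0.056,0.06,-0.11],"spin":0}])

```text
clock: 1.35
ee_pos: [537.6, 232.9, 168.7]
ee_rot: [-0.559, -0.431, 0.434, 0.56]
ft_force: [-1.2, 0.5, 0.0]
opening: 85.5
```

```bash
python3 -c "
from h import *
cv2.imwrite('pics/top1.png',optics.snapshot('top')); cv2.imwrite('pics/side1.png',optics.snapshot('side')[100:250,150:400].repeat(3,0).repeat(3,1))
rel((538.5,233,112))"
```

```text
t 1.45 pos [537.93 233.57 170.36] jawyaw 75.5 F [-0.12  0.43  0.86] open 85.3
gearbox x in tool [-0.002 -0.002 -1.   ]
need mm [-0.29 58.36 -0.8 ]
```

View pics/side1.png

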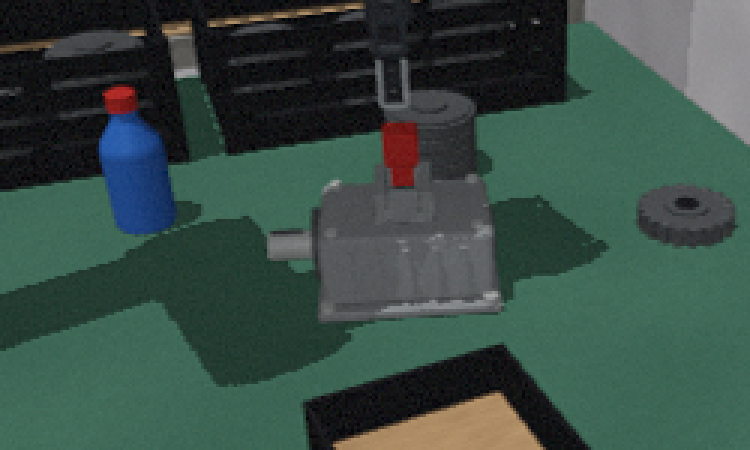

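View pics/top1.png

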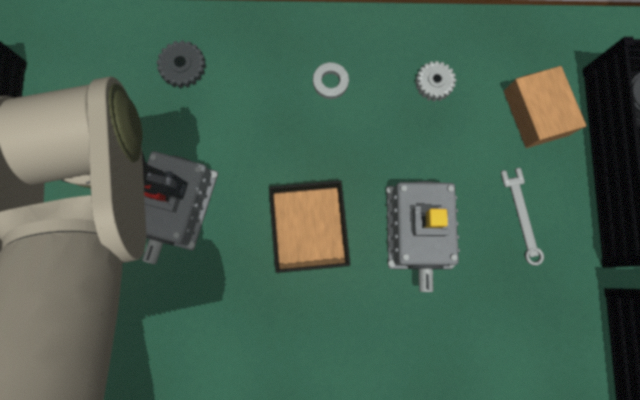

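>>> send_rows(targets=[{"linear":[0,0.02,0],"spin":0},{"linear":[0,0.04,-0.001],"spin":0},{"linear":[0,0.055,-0.001],"spin":0},{"linear":[0,0.058,-0.001],"spin":0},{"linear":[0,0.058,-0.001],"spin":0}])

```text
clock: 2.08
ee_pos: [539.0, 233.4, 113.0]
ee_rot: [0.559, 0.432, -0.434, -0.559]
ft_force: [-0.2, 0.3, 0.0]
opening: 85.4
```

```bash
python3 -c "
from h import *
cv2.imwrite('pics/side2.png',optics.snapshot('side')[110:220,220:350].repeat(5,0).repeat(5,1))
rel((538.5,233,112))"
```

```text
t 2.125 pos [539.1  233.39 113.18] jawyaw 75.51 F [0.48 0.97 0.01] open 85.5
gearbox x in tool [-0.002 -0.001 -1.   ]
need mm [-0.52  1.18  0.48]
```

View pics/side2.png

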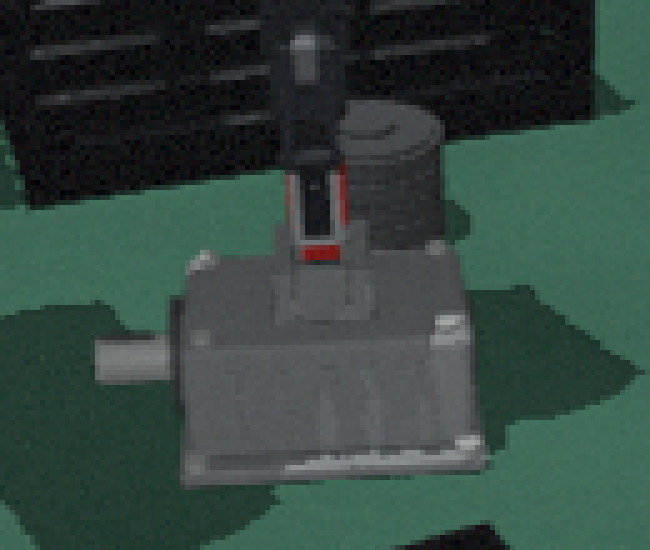

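>>> send_rows(targets=[{"linear":[0,0,0],"spin":0},{"linear":[0,0,0],"spin":0},{"linear":[0,0,0],"spin":0},{"linear":[0,0,0],"spin":0},{"linear":[0,0,0],"spin":0}], hand=-1)

```text
clock: 2.75
ee_pos: [539.4, 234.1, 113.6]
ee_rot: [0.559, 0.433, -0.433, -0.559]
ft_force: [1.4, 5.0, 2.8]
opening: 27.5
```

```bash
python3 -c "
from h import *
cv2.imwrite('pics/side3.png',optics.snapshot('side')[110:220,220:350].repeat(5,0).repeat(5,1))
rel((538.5,233,112))"
```

```text
t 2.8 pos [539.42 234.1  113.59] jawyaw 75.51 F [0.84 5.59 2.75] open 27.6
gearbox x in tool [-0.002  0.    -1.   ]
need mm [-1.3   1.58  0.61]
```

View pics/side3.png

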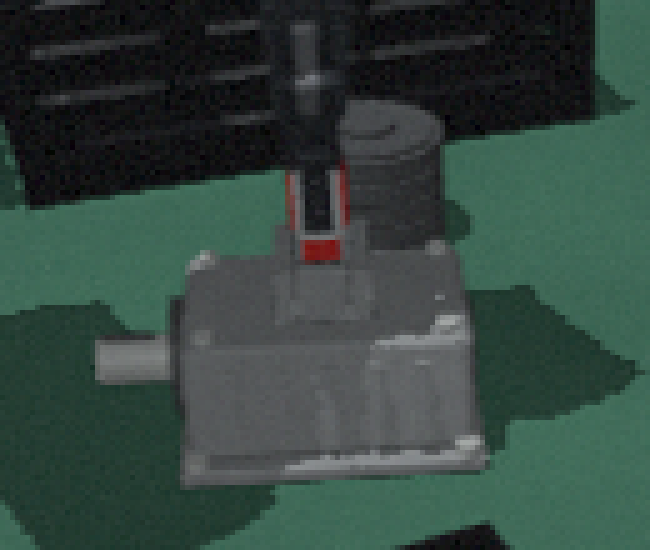

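>>> send_rows(targets=[{"linear":[0,0,0.002],"spin":0},{"linear":[0,0.0002,0.004],"spin":0},{"linear":[0,0.0005,0.006],"spin":0},{"linear":[0,0.0007,0.008],"spin":0},{"linear":[0,0.0009,0.009],"spin":0}])

```text
clock: 3.42
ee_pos: [535.1, 235.7, 113.8]
ee_rot: [0.562, 0.436, -0.43, -0.557]
ft_force: [17.4, -1.5, -3.4]
opening: 27.0
```

```bash
python3 -c "
from h import *
cv2.imwrite('pics/side4.png',optics.snapshot('side')[110:220,220:350].repeat(5,0).repeat(5,1))
rel((539.4,234.1,113.6))"
```

```text
t 3.475 pos [535.06 235.65 113.77] jawyaw 75.48 F [16.64 -0.94 -2.84] open 27.6
gearbox x in tool [-0.001  0.011 -1.   ]
need mm [-0.42  0.22 -4.59]
```

View pics/side4.png

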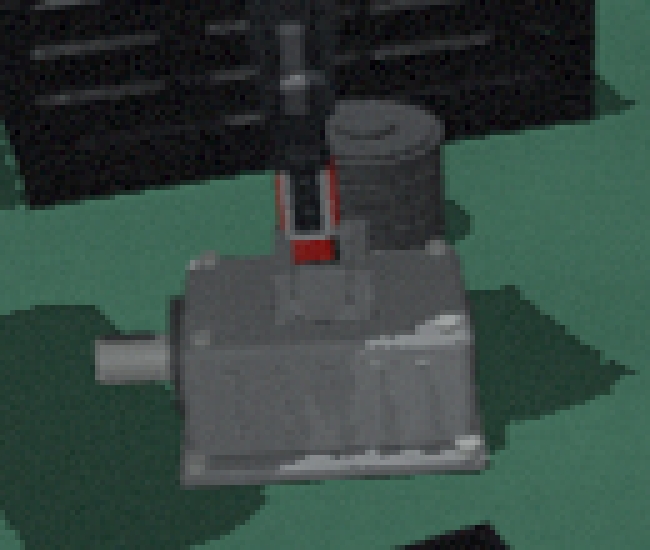

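>>> send_rows(targets=[{"linear":[0,0,0.006],"spin":0},{"linear":[0,0,0.009],"spin":0},{"linear":[0,0.0003,0.011],"spin":0},{"linear":[0,0.0006,0.012],"spin":0},{"linear":[0,0.0006,0.012],"spin":0}])

```text
clock: 4.1
ee_pos: [528.6, 237.7, 114.7]
ee_rot: [0.565, 0.439, -0.426, -0.554]
ft_force: [17.2, -3.2, -1.9]
opening: 27.4
```

```bash
python3 -c "
from h import *
cv2.imwrite('pics/side5.png',optics.snapshot('side')[110:220,220:350].repeat(5,0).repeat(5,1))
rel((539.4,234.1,113.6))"
```

```text
t 4.15 pos [528.61 237.69 114.66] jawyaw 75.44 F [17.2  -2.97 -0.46] open 27.0
gearbox x in tool [-0.001  0.024 -1.   ]
need mm [ -0.76   1.33 -11.32]
```

View pics/side5.png

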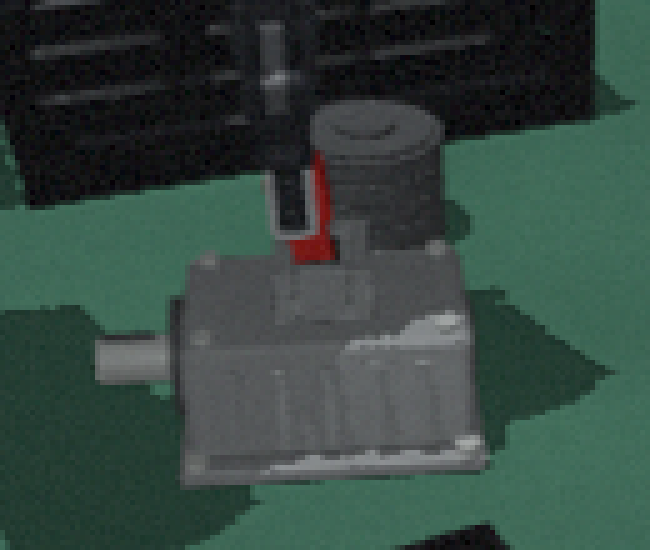

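```bash
python3 -c "
from h import *
for k in (2,3,4,5):
  im=cv2.imread(f'pics/side{k}.png')[2::5,2::5];hsv=cv2.cvtColor(im,cv2.COLOR_BGR2HSV)
  m=((hsv[...,0]<8)|(hsv[...,0]>172))&(hsv[...,1]>130)&(hsv[...,2]>50)
  print(k,[(y,int(np.where(m[y])[0].min()),int(np.where(m[y])[0].max())) for y in range(25,55) if m[y].any()])
"
```

```text
2 [(33, 68, 68), (34, 68, 68), (35, 68, 68), (36, 68, 69), (37, 68, 68), (38, 68, 68), (39, 68, 68), (40, 69, 69), (41, 69, 69), (42, 69, 69), (43, 69, 69), (49, 62, 67), (50, 61, 67), (51, 61, 67)]
3 [(33, 68, 68), (35, 57, 68), (36, 57, 68), (37, 68, 68), (38, 68, 68), (41, 69, 69), (42, 58, 69), (43, 69, 69), (48, 61, 67), (49, 61, 67), (50, 61, 67), (51, 61, 67)]
4 [(33, 66, 66), (34, 66, 66), (35, 66, 66), (36, 55, 66), (37, 66, 66), (38, 66, 66), (39, 66, 67), (40, 67, 67), (41, 67, 67), (42, 67, 67), (43, 67, 67), (44, 67, 67), (48, 59, 66), (49, 59, 66), (50, 59, 66), (51, 59, 66), (52, 59, 60)]
5 [(30, 63, 63), (31, 63, 63), (32, 62, 64), (33, 62, 64), (34, 63, 64), (35, 63, 64), (36, 63, 65), (37, 63, 65), (38, 63, 65), (39, 63, 65), (40, 64, 65), (41, 64, 65), (42, 64, 65), (43, 64, 65), (44, 64, 65), (45, 64, 64), (46, 64, 65), (47, 62, 65), (48, 58, 66), (49, 58, 66), (50, 59, 66), (51, 59, 66), (52, 59, 60)]
```

>>> send_rows(targets=[{"linear":[0,0,0.008],"spin":0},{"linear":[0,0.0003,0.01],"spin":0},{"linear":[0,0.0006,0.011],"spin":0},{"linear":[0,0.0006,0.011],"spin":0},{"linear":[0,0.0006,0.011],"spin":0}])

```text
clock: 4.78
ee_pos: [522.9, 239.2, 115.0]
ee_rot: [0.568, 0.442, -0.422, -0.551]
ft_force: [17.2, -3.4, -3.8]
opening: 27.0
```

```bash
cat > look.py <<'E'
from h import *
import sys
k=sys.argv[1]
a=optics.snapshot('side')[110:220,220:350]
cv2.imwrite(f'pics/side{k}.png',a.repeat(5,0).repeat(5,1))
hsv=cv2.cvtColor(a,cv2.COLOR_BGR2HSV)
m=((hsv[...,0]<8)|(hsv[...,0]>172))&(hsv[...,1]>130)&(hsv[...,2]>50)
print([(y,int(np.where(m[y])[0].min()),int(np.where(m[y])[0].max())) for y in range(15,60) if m[y].any()])
rel((539.4,234.1,113.6))
E
python3 look.py 6
```

```text
[(30, 60, 61), (31, 60, 61), (32, 60, 62), (33, 60, 62), (34, 60, 62), (35, 60, 63), (36, 60, 63), (37, 60, 64), (38, 61, 64), (39, 61, 64), (40, 61, 64), (41, 61, 64), (42, 61, 64), (43, 61, 64), (44, 61, 64), (45, 61, 64), (46, 61, 65), (47, 60, 65), (48, 58, 66), (49, 58, 66), (50, 59, 67), (51, 59, 67), (52, 59, 60)]
t 4.825 pos [522.93 239.24 115.05] jawyaw 75.39 F [17.99 -4.03 -3.45] open 27.1
gearbox x in tool [ 0.     0.036 -0.999]
need mm [ -0.83   2.06 -17.17]
```

View pics/side6.png

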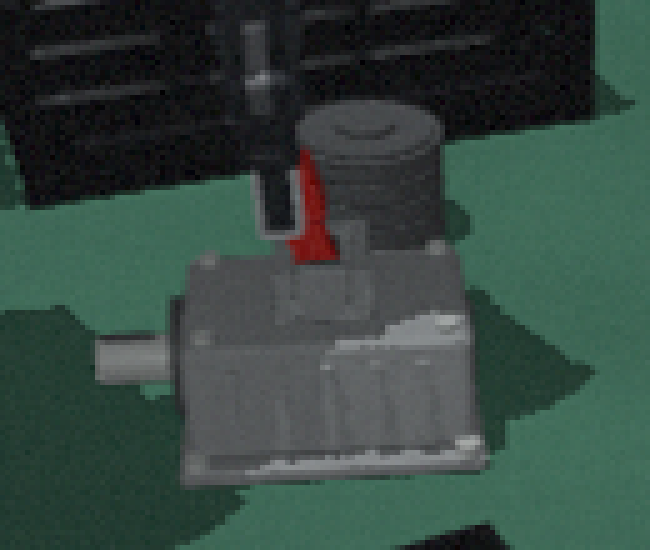

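>>> send_rows(targets=[{"linear":[0,0,-0.006],"spin":0},{"linear":[0,0,-0.012],"spin":0},{"linear":[0,0.0006,-0.018],"spin":0},{"linear":[0,0.001,-0.023],"spin":0},{"linear":[0,0.001,-0.028],"spin":0}])

```text
clock: 5.45
ee_pos: [546.0, 233.3, 114.2]
ee_rot: [0.565, 0.44, -0.425, -0.554]
ft_force: [-20.1, 8.5, 8.0]
opening: 27.1
```

```bash
python3 look.py 7
```

```text
[(31, 70, 70), (32, 70, 70), (33, 70, 71), (34, 71, 71), (35, 71, 71), (36, 71, 71), (37, 71, 71), (38, 71, 71), (39, 60, 71), (40, 60, 60), (41, 60, 60), (42, 60, 60), (43, 60, 60), (44, 60, 60), (48, 62, 69), (49, 62, 69), (50, 62, 69), (51, 62, 68)]
t 5.5 pos [546.25 233.21 114.22] jawyaw 75.42 F [-15.25   7.45   7.52] open 27.2
gearbox x in tool [-0.     0.025 -1.   ]
need mm [-0.87  0.44  6.86]
```

View pics/side7.png

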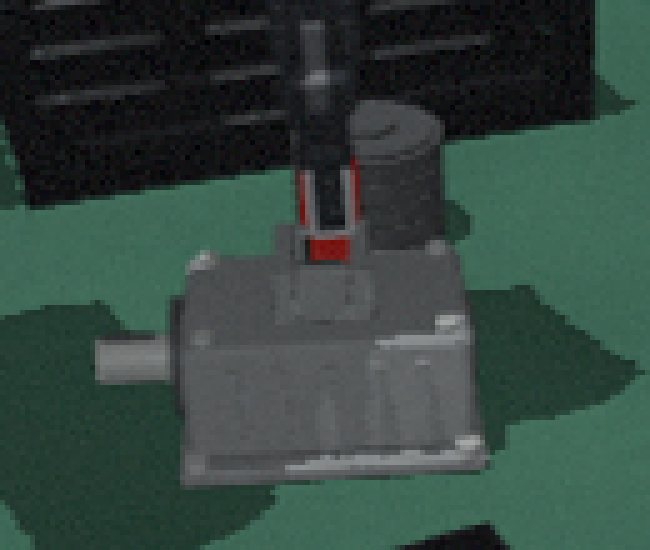

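>>> send_rows(targets=[{"linear":[0,0,-0.006],"spin":0},{"linear":[0,0,-0.01],"spin":0},{"linear":[0,0.0003,-0.014],"spin":0},{"linear":[0,0.0003,-0.016],"spin":0},{"linear":[0,0.0003,-0.016],"spin":0}])

```text
clock: 6.12
ee_pos: [557.4, 230.4, 113.3]
ee_rot: [0.562, 0.437, -0.428, -0.556]
ft_force: [-15.3, 7.6, 6.5]
opening: 27.3
```

```bash
python3 look.py 8
```

```text
[(30, 64, 64), (31, 64, 64), (32, 63, 64), (33, 63, 65), (34, 63, 65), (35, 63, 65), (36, 62, 65), (37, 62, 65), (38, 62, 65), (39, 62, 65), (40, 62, 65), (41, 62, 65), (42, 62, 65), (43, 62, 65), (44, 63, 66), (45, 63, 66), (46, 63, 66), (47, 62, 67), (48, 62, 69), (49, 61, 69), (50, 61, 69), (51, 61, 68)]
t 6.175 pos [557.38 230.39 113.3 ] jawyaw 75.47 F [-15.72   6.95   5.63] open 27.5
gearbox x in tool [-0.001  0.014 -1.   ]
need mm [-0.92 -0.57 18.33]
```

View pics/side8.png

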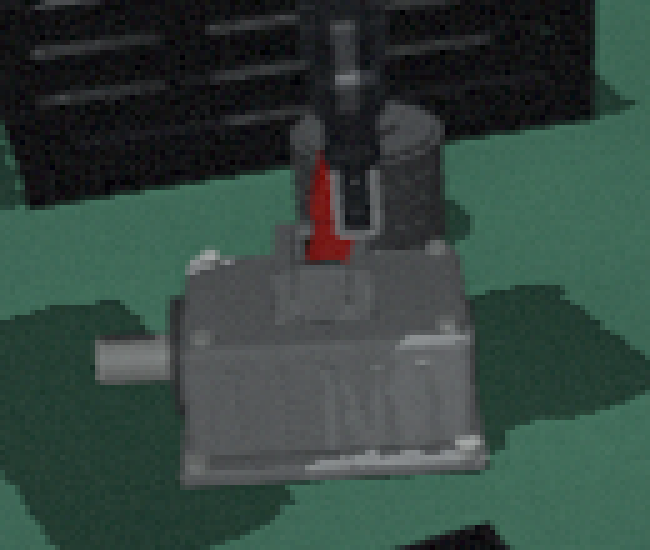

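>>> send_rows(targets=[{"linear":[0,0,0.006],"spin":0},{"linear":[0,0,0.012],"spin":0},{"linear":[0,0,0.018],"spin":0},{"linear":[0,0,0.022],"spin":0},{"linear":[0,0,0.022],"spin":0}])

```text
clock: 6.8
ee_pos: [539.3, 235.4, 114.7]
ee_rot: [0.564, 0.439, -0.426, -0.554]
ft_force: [10.0, -1.2, 5.1]
opening: 27.1
```

```bash
python3 look.py 9
```

```text
[(33, 56, 56), (34, 56, 56), (35, 56, 56), (36, 57, 57), (37, 56, 57), (38, 56, 57), (39, 56, 57), (40, 57, 57), (41, 57, 57), (42, 57, 57), (43, 57, 57), (44, 57, 57), (47, 59, 59), (48, 59, 66), (49, 59, 66), (50, 59, 66), (51, 59, 66), (52, 60, 60)]
t 6.85 pos [539.35 235.4  114.74] jawyaw 75.45 F [8.77 0.22 4.73] open 27.3
gearbox x in tool [-0.001  0.023 -1.   ]
need mm [-1.25  1.14 -0.35]
```

View pics/side9.png

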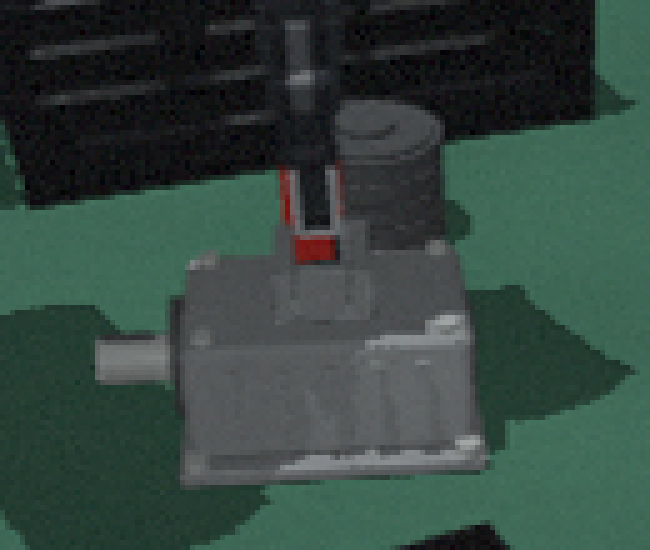

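>>> send_rows(targets=[{"linear":[0,-0.003,-0.002],"spin":0},{"linear":[0,-0.008,-0.003],"spin":0},{"linear":[0,-0.014,-0.003],"spin":0},{"linear":[0,-0.02,-0.003],"spin":0},{"linear":[0,-0.026,-0.003],"spin":0}])

```text
clock: 7.48
ee_pos: [541.8, 234.4, 141.7]
ee_rot: [0.565, 0.44, -0.426, -0.554]
ft_force: [-0.3, -0.9, -0.9]
opening: 26.7
```

```bash
python3 look.py 10
```

```text
[(21, 67, 67), (23, 56, 57), (24, 56, 57), (25, 56, 57), (26, 56, 57), (27, 56, 57), (28, 56, 57), (29, 56, 57), (30, 56, 57), (31, 56, 57), (32, 56, 58), (33, 57, 58), (37, 59, 66), (38, 59, 66), (39, 59, 66), (40, 60, 66), (41, 59, 66), (42, 60, 66), (43, 60, 66), (44, 60, 66), (45, 59, 66), (46, 59, 66), (47, 60, 66), (48, 60, 66), (49, 60, 66), (50, 61, 65)]
t 7.525 pos [542.22 234.5  142.74] jawyaw 75.46 F [ 0.29 -0.05 -0.1 ] open 26.6
gearbox x in tool [-0.001  0.026 -1.   ]
need mm [-1.3  29.05  3.38]
```

View pics/side10.png

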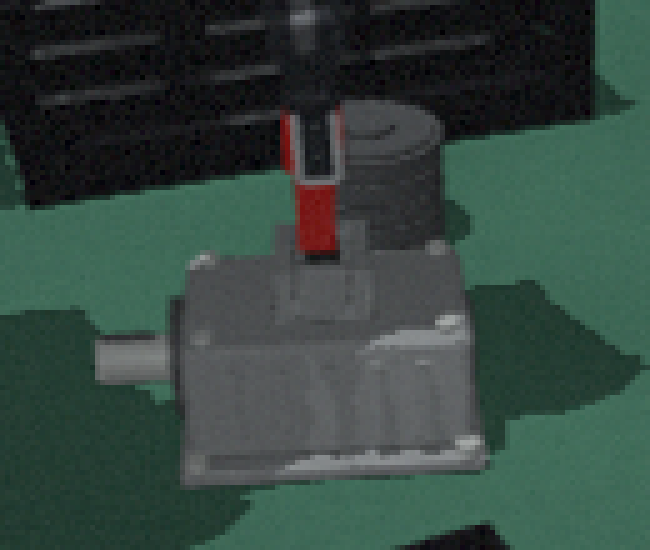

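>>> send_rows(targets=[{"linear":[0,-0.01,0],"spin":0},{"linear":[0,-0.03,0],"spin":0},{"linear":[0,-0.05,0],"spin":0},{"linear":[-0.02,-0.06,-0.001],"spin":0},{"linear":[-0.05,-0.06,-0.003],"spin":0}])

```text
clock: 8.15
ee_pos: [530.8, 184.2, 203.5]
ee_rot: [0.565, 0.441, -0.425, -0.553]
ft_force: [1.7, -1.1, 0.2]
opening: 27.2
```

>>> send_rows(targets=[{"linear":[-0.03,0,-0.002],"spin":-0.05},{"linear":[-0.065,0,-0.004],"spin":-0.11},{"linear":[-0.105,0,-0.006],"spin":-0.18},{"linear":[-0.145,0,-0.009],"spin":-0.26},{"linear":[-0.18,0,-0.011],"spin":-0.34}])

```text
clock: 8.78
ee_pos: [495.4, 5.0, 202.7]
ee_rot: [0.485, 0.528, -0.515, -0.47]
ft_force: [-0.7, -0.3, -0.9]
opening: 27.1
```

```bash
python3 -c "
from h import *
cv2.imwrite('pics/side11.png',optics.snapshot('side'))
rel((495,-8.5,46))"
```

```text
t 8.825 pos [495.02   2.09 202.69] jawyaw 95.18 F [ 2.07 -2.15 -0.61] open 27.1
gearbox x in tool [-0.338  0.028 -0.941]
need mm [ -9.8  156.65   5.35]
```

View pics/side11.png

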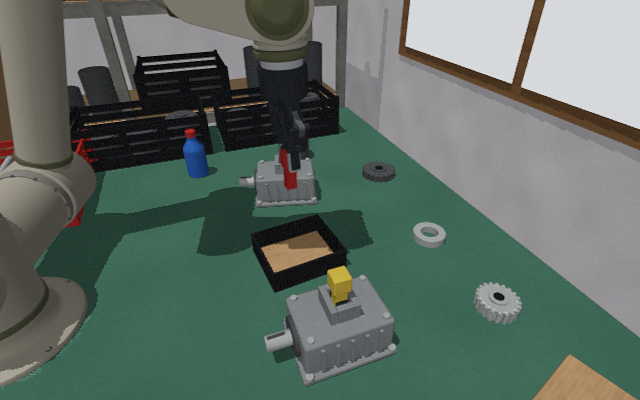

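>>> send_rows(targets=[{"linear":[-0.01,0.025,0.001],"spin":0},{"linear":[-0.01,0.06,0.002],"spin":0},{"linear":[-0.01,0.095,0.004],"spin":0},{"linear":[-0.01,0.12,0.005],"spin":0},{"linear":[-0.01,0.13,0.005],"spin":0}])

```text
clock: 9.45
ee_pos: [493.7, -9.2, 71.8]
ee_rot: [0.484, 0.528, -0.516, -0.47]
ft_force: [1.6, 0.5, -0.6]
opening: 26.9
```

```bash
python3 -c "
from h import *
cv2.imwrite('pics/side12.png',optics.snapshot('side')[130:330,200:400].repeat(3,0).repeat(3,1))
rel((495,-8.5,46))"
```

```text
t 9.5 pos [493.75  -9.07  71.43] jawyaw 95.14 F [ 0.15 -0.49 -1.45] open 27.3
gearbox x in tool [-0.338  0.026 -0.941]
need mm [ 0.56 25.45 -0.65]
```

View pics/side12.png

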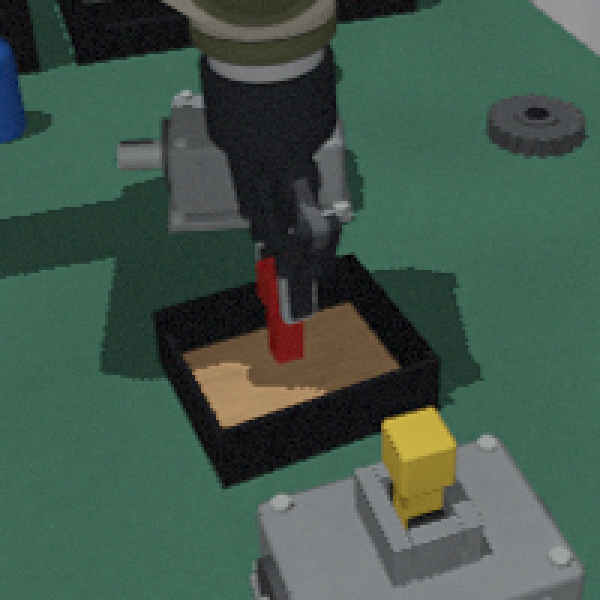

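>>> send_rows(targets=[{"linear":[0,0.008,0],"spin":0},{"linear":[0,0.016,0],"spin":0},{"linear":[0,0.022,0],"spin":0},{"linear":[0,0.025,0],"spin":0},{"linear":[0,0.025,0],"spin":0}])

```text
clock: 10.12
ee_pos: [494.4, -9.1, 46.4]
ee_rot: [0.484, 0.528, -0.516, -0.47]
ft_force: [0.4, 0.1, 0.0]
opening: 27.1
```

```bash
python3 -c "
from h import *
cv2.imwrite('pics/side13.png',optics.snapshot('side')[130:330,200:400].repeat(3,0).repeat(3,1))
rel((495,-8.5,46))"
```

```text
t 10.175 pos [494.49  -9.11  46.52] jawyaw 95.14 F [ 0.36 -0.47 -0.54] open 27.1
gearbox x in tool [-0.338  0.026 -0.941]
need mm [ 0.57  0.53 -0.55]
```

View pics/side13.png

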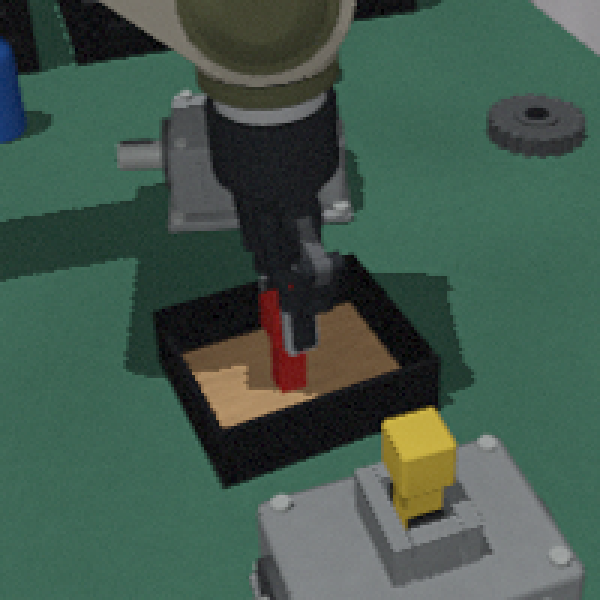

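>>> send_rows(targets=[{"linear":[0,0.002,0],"spin":0},{"linear":[0,0.003,0],"spin":0},{"linear":[0,0.004,0],"spin":0},{"linear":[0,0.004,0],"spin":0},{"linear":[0,0.004,0],"spin":0}])

```text
clock: 10.8
ee_pos: [495.0, -9.1, 44.6]
ee_rot: [0.485, 0.528, -0.516, -0.469]
ft_force: [-6.9, 1.6, 24.3]
opening: 27.1
```

>>> send_rows(targets=[{"linear":[0,0,0],"spin":0},{"linear":[0,0,0],"spin":0},{"linear":[0,0,0],"spin":0},{"linear":[0,0,0],"spin":0},{"linear":[0,0,0],"spin":0}], hand=0.1)

```text
clock: 11.42
ee_pos: [494.9, -9.1, 44.5]
ee_rot: [0.485, 0.528, -0.516, -0.469]
ft_force: [0.0, -0.0, -0.5]
opening: 47.0
```

```bash
python3 -c "
from h import *
cv2.imwrite('pics/side14.png',optics.snapshot('side')[130:330,200:400].repeat(3,0).repeat(3,1))
rel((495,-8.5,46))"
```

```text
t 11.475 pos [494.92  -9.14  44.52] jawyaw 95.16 F [-0.06  0.42 -0.13] open 47.1
gearbox x in tool [-0.338  0.028 -0.941]
need mm [ 0.62 -1.47 -0.18]
```

View pics/side14.png

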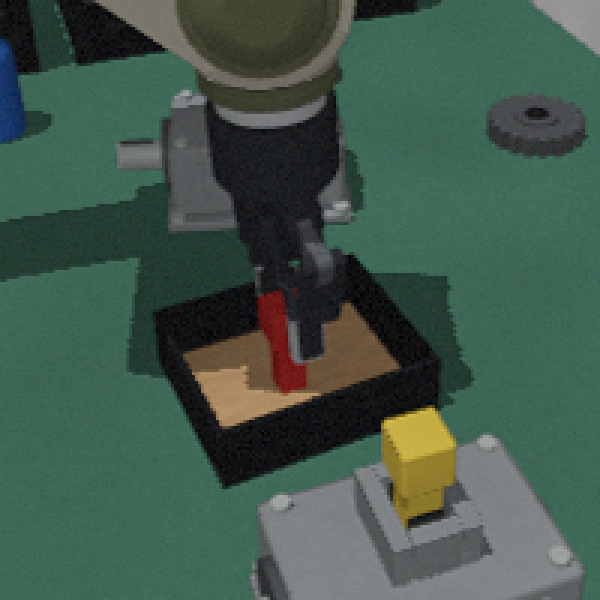

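The plug stands on the crate floor, released with the foot at (290,388) in the zoom. I'll raise the hand straight up.

>>> send_rows(targets=[{"linear":[0,-0.01,0],"spin":0},{"linear":[0,-0.03,0],"spin":0},{"linear":[0,-0.06,0],"spin":0},{"linear":[0,-0.1,0],"spin":0},{"linear":[0,-0.15,0],"spin":0}])

```text
clock: 12.1
ee_pos: [490.1, -8.6, 196.0]
ee_rot: [0.485, 0.528, -0.516, -0.469]
ft_force: [1.0, 0.0, -0.7]
opening: 47.1
```

>>> send_rows(targets=[{"linear":[0,-0.02,0.02],"spin":0},{"linear":[0,-0.03,0.04],"spin":0},{"linear":[0,-0.03,0.06],"spin":0},{"linear":[0,-0.03,0.06],"spin":0},{"linear":[0,-0.03,0.06],"spin":0}])

```text
clock: 12.72
ee_pos: [430.1, -14.0, 224.8]
ee_rot: [0.485, 0.528, -0.516, -0.469]
ft_force: [0.3, -0.4, -0.7]
opening: 47.1
```

```bash
python3 -c "
from h import *
a=optics.snapshot('side');b=optics.snapshot('top')
cv2.imwrite('pics/side15.png',a[130:330,200:400].repeat(3,0).repeat(3,1));cv2.imwrite('pics/top15.png',b)
for n,im in(('side',a),('side0',cv2.imread('pics/side0.png'))):
  h=cv2.cvtColor(im,cv2.COLOR_BGR2HSV);m=((h[...,0]>20)&(h[...,0]<35)&(h[...,1]>150)).astype(np.uint8)
  m[:250]=0
  M=cv2.moments(m,True);print(n,'yellow',M['m10']/M['m00'],M['m01']/M['m00'])
rel((495,-8.5,46))"
```

```text
side yellow 338.9654178674352 282.9380403458213
side0 yellow 338.8443804034582 282.8876080691643
t 12.825 pos [430.12 -13.98 224.41] jawyaw 95.17 F [-0.91  0.28  0.02] open 47.2
gearbox x in tool [-0.338  0.027 -0.941]
need mm [  0.45 180.1  -60.28]
```

View pics/side15.png

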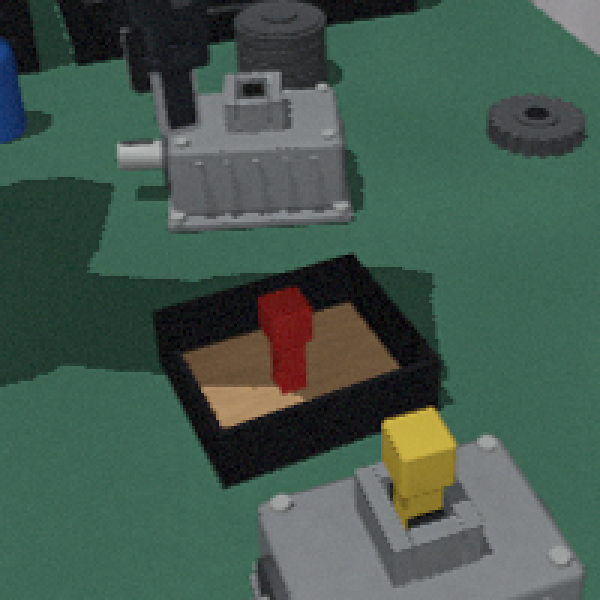

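View pics/top15.png

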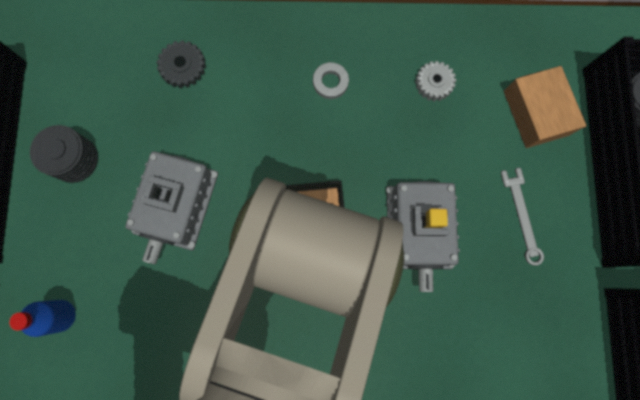

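The red plug stands upright in the crate (head at about (285,318) in the zoomed side view). The port is empty, the yellow plug hasn't moved, and the arm is clear.

```bash
python3 -c "
from rig import robot
print(robot.hand_in())"
```

```text
the job is handed in; nothing more can be done
None
```

The red plug is out of its gearbox and standing upright in the black crate, and I handed the job in at about 12.8 s of the 42 s allowed. No verdict was reported.

- **Rocking:** I gripped the head across its y sides and leaned it towards the output shaft, then towards the opposite end, with the foot still in the port. I estimated the leans at roughly 8 to 10 degrees and 11 degrees. These come from edge slopes a few pixels long in the side view, so they are good to a few degrees only. The first lean may therefore be short of the full ten degrees you asked for, though it should be past the 5 degrees judged.
- **Slip:** The pads slid about 5 to 7 mm along the head at each full lean. After I brought the plug upright they were nearly centred again, and I did not need to regrip.
- **Drawing out:** The plug came straight up without slipping, then was carried to the crate, set down with about 24 N, and released.
- **Last checks:** The port is empty and the plug stands upright in the middle of the crate. The yellow plug moved about 0.1 pixel in the side view, so it has not shifted. The hand is more than 150 mm above the crate with about zero wrist force.
- **Not checked:** The arm hid the crate in the last top view, so the plug's final position there comes from the side view only.

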